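Sort the pile weights that rock from the steady ones

TASK

These three steel pile weights look alike, but any number of them, from none to all, may have worn feet. Sort them by whether they stand steady or rock when pressed down at one end or the other: stand the steady ones on the plywood board and the rocking ones in the rimmed repair tray, each on its own feet. Set them down gently, do not drop them, and leave the other things on the bench alone.

Things in the scene. Friction and masses are not known exactly. Their poses are not given: they have to be found in the camera images.
- weight_a_mid (a point): steel pile weight, about 0.6 kg; all three look the same. Base plate 110 (its x) x 76 (its y) x 14 mm, plate top 19 mm above the surface it stands on; in the middle a grip rib 50 mm long along x, 16 mm thick along y, its top 54 mm above that surface. This point: its centre, 27 mm above the surface, z up.
- weight_b_mid (a point): steel pile weight, about 0.6 kg; all three look the same. Base plate 110 (its x) x 76 (its y) x 14 mm, plate top 19 mm above the surface it stands on; in the middle a grip rib 50 mm long along x, 16 mm thick along y, its top 54 mm above that surface. This point: its centre, 27 mm above the surface, z up.
- weight_c_mid (a point): steel pile weight, about 0.6 kg; all three look the same. Base plate 110 (its x) x 76 (its y) x 14 mm, plate top 19 mm above the surface it stands on; in the middle a grip rib 50 mm long along x, 16 mm thick along y, its top 54 mm above that surface. This point: its centre, 27 mm above the surface, z up.
- tray: shallow grey plastic repair tray, fixed, open on top, 330 (its x) x 165 (its y) x 30 mm high, walls 5 mm, inner floor 5 mm above the bench. Origin under its centre at bench height, z up. Three weights fit side by side with their long sides across the tray: centres at x = -95, 0, +95 mm, y = 0 (weight x along tray y)
- board: flat plywood board for the steady weights, fixed, 330 (its x) x 165 (its y) mm, top 16 mm above the bench, no rim. Origin under its centre at bench height, z up. Three weights fit as in the tray: centres at x = -95, 0, +95 mm, y = 0, long sides across
- weight_a: the same weight, origin under its centre. It stands on 5 mm rubber: a middle pad (x -12 to 12 mm) and feet at each end (x = 46 and -46 mm). Feet of one end, either one, may be worn by 0 to 4 mm: it still rests level, but 5 N down on the plate over the worn feet dips that end by the wear. Dip under 0.8 mm: steady; over 1.6 mm: rocks; between: either is right.
- weight_b: the same weight, origin under its centre. It stands on 5 mm rubber: a middle pad (x -12 to 12 mm) and feet at each end (x = 46 and -46 mm). Feet of one end, either one, may be worn by 0 to 4 mm: it still rests level, but 5 N down on the plate over the worn feet dips that end by the wear. Dip under 0.8 mm: steady; over 1.6 mm: rocks; between: either is right.
- weight_c: the same weight, origin under its centre. It stands on 5 mm rubber: a middle pad (x -12 to 12 mm) and feet at each end (x = 46 and -46 mm). Feet of one end, either one, may be worn by 0 to 4 mm: it still rests level, but 5 N down on the plate over the worn feet dips that end by the wear. Dip under 0.8 mm: steady; over 1.6 mm: rocks; between: either is right.
- band_box: small open paper-coloured box, 85 x 85 x 40 mm. Origin under its centre. A bystander: leave it where it is.
- bit_case: pale plastic drill-bit case, 90 x 60 x 18 mm. Origin under its centre. A bystander: leave it where it is.
- jog_block: wooden block, 110 x 50 x 40 mm. Origin under its centre. A bystander: leave it where it is.
Mind the look-alikes: they are no part of the job. Leave any green or yellow look-alike of the weight_b alone.

How it is judged:
By the outcome, as a careful person would: the job done as asked, in the order asked, and still so for the second after the job is handed in, with the robot touching nothing.
It also fails if it takes over 72 s, if anything falls off the work surface, if the arm or the gripper's body presses on something with over 40 N, if the wrist force passes 120 N, or if a joint passes its speed limit or range.

ROBOT

A 6-joint arm with a two-finger parallel gripper is mounted at the origin on the work surface. World frame = base frame: x ahead of the robot, y to its left, z up, the work surface at z = 0. Lengths are in m, angles in rad, forces in N, time in s.
With the tool pointing down it reaches from about 0.375 to 0.975 m from the base axis. Payload 3.8 kg.
Tool frame: the origin (TCP) lies midway between the tips of the shut fingers; the grasp point (between the pads) lies 19 mm behind it; x points along the fingers, y is the direction in which the jaws open and shut, and the axes are right-handed (so a half turn about x gives the same grasp; the last joint's range is limited). The gripper opens to 85 mm and grips with 20 to 120 N. Pads are 22 mm wide; open, the fingers measure 114 mm over their backs; the gripper's body (76 mm by 85 mm) begins 54 mm behind the grasp point. The pads swing forward as they close: fully open they stand 13 mm farther back than shut.
Start: joints at [-1.343, 0.264, 1.604, -0, 1.274, -0.037], TCP at [0.177, -0.651, 0.231] pointing down, gripper open.
Joint ranges: [-2.63, 2.63], [-0.94, 2.18], [0.31, 2.57], [-1.31, 4.45], [0, 2.66], [-2.55, 2.55]. Speed limits (rad/s): [2.57, 2.57, 3.14, 3.14, 3.14, 3.14].

INTERFACE

Orientations are given as a rotation vector (axis times angle).
In Python, from workcell import read_state, read_camera, get_calibration, finish_job gives the robot as it stands. The module is installed in compiled form; this text tells all that it offers.
- The arm moves only by the shell command python3 -m creep 'ROWS' [FORCE]. ROWS is JSON, a list of rows, each a list of 3 entries, a list of its own where there are three numbers: the closure in counts, from 0 (fully open) to 255 (shut), then the shift along the world's x, y, z in mm, then the turn about the world's z in rad. In form: [[hand, [tx, ty, tz], spin], ...]. A call has exactly 8 rows; each row shifts and turns the commanded pose from where the row before left it; what a row does not reach is not made up. A row lasts 1/12 s, in which the tool goes at most 41.7 mm and 7.16 degrees, less where a joint would pass 70% of its speed; a pose out of reach is approached as far as the arm can. A call is refused whole if a number of a shift passes 41.7 or a number of a turn 0.125, either way. A call with a gripper value outside its range is refused whole. The fingers move at their own pace and stop on an object; FORCE is the grip in N (left out, the last holds). Time passes only in rows, so rows that do not move let the fingers close, or fill a call up. It gives the time, the measured TCP pose, the force and the opening at its end, in the units of the state.
- read_state(): the state, without advancing time (a new reading comes with each control period).
- read_camera(name): name is "scene" or "side" or "wrist"; returns (picture, depth): 400x640x3 uint8, blue, green, red; 400x640 float32, m along the optical axis (not along the pixel's ray), 0 where there is no reading.
- get_calibration(name): a dict with "K" (3x3 intrinsics, pixels), "eye" and "orientation" of the camera in the world. Camera axes: x right, y down, z forward; pixel columns grow to the right and rows downward; lengths in m; the calibration is good to about 2 mm. A picture is of the moment at which its call begins: read the wrist's pose just before it. get_calibration takes no time and is no camera call; for the wrist camera it gives the pose at the moment of the call.
- finish_job(): hands the job in, once; it reports no verdict.
The state is a dict: "time": time; "q": joint angles; "joint_vel": joint speeds; "joint_torque": joint torques, N m; "tool_pos": TCP position; "tcp_rot": TCP orientation; "wrist_force": force on the tool from outside, world axes, zero at the start; "torque": the same for the moment, N m; "width": opening from 0.0 (shut) to 1.0 (fully open).
Only numpy, scipy, OpenCV 4.12 (cv2) and the standard library are available. Lean on these libraries where they do the work, as an engineer would, in place of code of your own. Each camera call takes 0.05 s, during which the arm holds its last target.

## Working session

There is one attempt and no reset: what is moved stays moved. The work goes in short steps, Python scripts to look and compute and a shell command to move; the robot and the scene stay as the last step left them, time stands still between calls to the robot, and variables do not carry over. Pictures are saved under pics/ and viewed, and the job is handed in when it is done.

```bash
mkdir -p pics; ls; python3 - <<'E'
from workcell import *
import cv2, numpy as np
print(read_state())
for n in ("scene","side","wrist"):
    c=get_calibration(n); print(n,c)
    p,d=read_camera(n); cv2.imwrite(f"pics/{n}0.png",p); np.save(f"pics/{n}0.npy",d)
E
```

```text
pics
{'time': 0.0, 'q': array([-1.34293267e+00,  2.64741676e-01,  1.60537087e+00,  5.63776523e-06,
        1.27372967e+00, -3.68795223e-02]), 'joint_vel': array([ 0.00065335, -0.00075512, -0.0009791 ,  0.00124923, -0.0002606 ,
        0.00020675]), 'joint_torque': array([ 7.08844891e-04, -5.15109730e+01, -3.67318118e+01,  2.94877891e-04,
        1.30044058e-02,  1.37727031e-05]), 'tool_pos': array([ 0.17646769, -0.65075853,  0.22997148]), 'tcp_rot': array([ 2.08081026,  0.2794389 , -2.0812493 ]), 'wrist_force': array([ 0.29914932,  0.13146793, -0.16923959]), 'torque': array([ 0.01325624, -0.02473043, -0.02294094]), 'width': 1.0009948872578172}
scene {'K': array([[409.15809421,   0.        , 320.02591201],
       [  0.        , 409.15809421, 198.67041348],
       [  0.        ,   0.        ,   1.        ]]), 'eye': array([ 1.64029711, -0.24697378,  0.91107233]), 'orientation': array([-1.76118139, -1.53711558,  0.76108643])}
side {'K': array([[385.76532537,   0.        , 320.31371952],
       [  0.        , 385.76532537, 203.80740417],
       [  0.        ,   0.        ,   1.        ]]), 'eye': array([0.46326895, 0.79422745, 0.84939915]), 'orientation': array([-8.02092945e-04,  2.85345036e+00, -1.26142672e+00])}
wrist {'K': array([[334.30467397,   0.        , 319.03394648],
       [  0.        , 334.30467397, 202.34558622],
       [  0.        ,   0.        ,   1.        ]]), 'eye': array([ 0.25650568, -0.62968839,  0.37264277]), 'orientation': array([ 2.27474492, -1.73953553, -0.29374859])}
```

View pics/scene0.png

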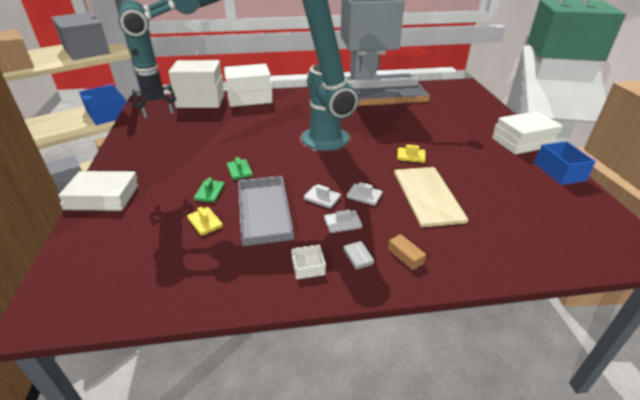

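View pics/side0.png

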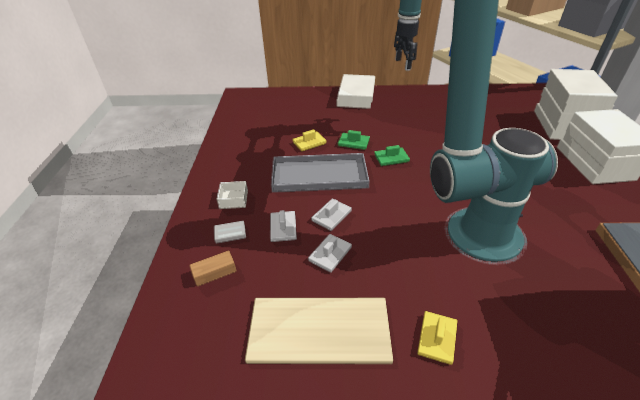

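View pics/wrist0.png

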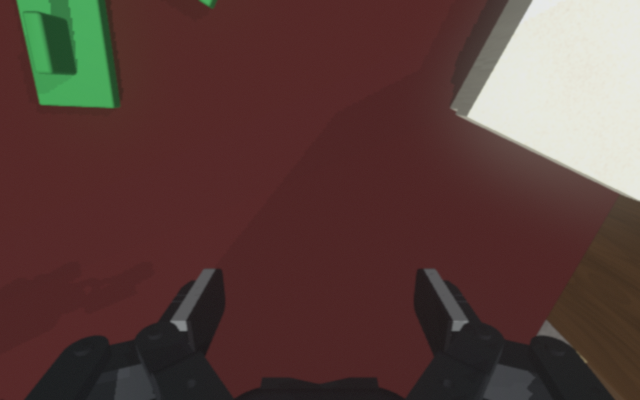

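The pictures show three grey weights at about (322,196), (365,194) and (343,221) in the scene view, and (332,214), (330,253) and (283,226) in the side view. The tray is left of them and the board is right in the scene view. The yellow and green look-alikes stand apart. Next I'll get metric positions from these.

```bash
cat > h.py <<'E'
import numpy as np, cv2
from scipy.spatial.transform import Rotation as R
from workcell import *
def rays(c,uv):
    uv=np.atleast_2d(np.asarray(uv,float)); K=c['K']
    d=np.c_[(uv[:,0]-K[0,2])/K[0,0],(uv[:,1]-K[1,2])/K[1,1],np.ones(len(uv))]
    return d@R.from_rotvec(c['orientation']).as_matrix().T
def onplane(c,uv,z):
    d=rays(c,uv); t=(z-c['eye'][2])/d[:,2]; return c['eye']+d*t[:,None]
def cloud(c,dep):
    v,u=np.mgrid[:dep.shape[0],:dep.shape[1]]
    P=c['eye']+rays(c,np.c_[u.ravel(),v.ravel()])*dep.ravel()[:,None]
    return P.reshape(*dep.shape,3)
E
python3 - <<'E'
from h import *
for n in("scene","side"):
    c=get_calibration(n); p=cv2.imread(f"pics/{n}0.png"); d=np.load(f"pics/{n}0.npy")
    P=cloud(c,d); Z=P[...,2]
    hsv=cv2.cvtColor(p,cv2.COLOR_BGR2HSV)
    tab=(np.abs(P[...,0]-.6)<.35)&(np.abs(P[...,1])<.6)&(d>0)
    print(n,"table z med",np.median(Z[tab]), Z[tab&(np.abs(Z)<.006)].std())
    m=(tab&(Z>.009)&(Z<.2)).astype(np.uint8)
    k,l,s,ce=cv2.connectedComponentsWithStats(m)
    for i in range(1,k):
        if s[i,4]<60: continue
        q=P[l==i]; col=np.median(p[l==i],0)
        # plan footprint
        r=cv2.minAreaRect((q[:,:2]*1000).astype(np.float32))
        print(np.round(ce[i]),s[i,4],col,"zmax %.3f zmed %.3f"%(q[:,2].max(),np.median(q[:,2])),"rect",np.round(r[0],0),np.round(r[1],0),round(r[2],1))
E
```

```text
scene table z med -0.0010683814039147421 0.002042108417284931
[240. 172.] 159 [104. 174.  83.] zmax 0.054 zmed 0.018 rect [ 271. -372.] [42. 78.] 1.6
[430. 196.] 2468 [195. 236. 252.] zmax 0.023 zmed 0.015 rect [487. 315.] [168. 345.] 89.6
[265. 212.] 715 [119. 115. 120.] zmax 0.035 zmed 0.024 rect [ 497. -288.] [336. 165.] 2.7
[210. 190.] 423 [113. 181.  91.] zmax 0.057 zmed 0.019 rect [ 365. -486.] [ 78. 118.] 75.0
[365. 193.] 458 [171. 172. 172.] zmax 0.057 zmed 0.019 rect [464.  80.] [111.  85.] 56.5
[323. 195.] 466 [203.  203.5 205. ] zmax 0.056 zmed 0.019 rect [456. -75.] [113.  82.] 54.4
[205. 220.] 540 [108. 231. 241.] zmax 0.057 zmed 0.019 rect [ 539. -489.] [115.  76.] 28.8
[343. 220.] 571 [171. 171. 172.] zmax 0.056 zmed 0.019 rect [605. -27.] [ 82. 110.] 5.2
[407. 251.] 672 [100. 149. 197.] zmax 0.045 zmed 0.038 rect [782. 140.] [111.  54.] 27.0
[359. 254.] 450 [202. 204. 203.] zmax 0.023 zmed 0.017 rect [765.  -6.] [93. 61.] 12.6
[309. 260.] 509 [186. 196. 198.] zmax 0.042 zmed 0.027 rect [ 781. -164.] [90. 86.] 3.7
side table z med 0.002642640332759738 0.001652640025917
[... 373 characters left out ...]
4.] 514 [155. 166. 169.] zmax 0.048 zmed 0.028 rect [ 777. -166.] [86. 94.] 4.4
[332. 214.] 694 [192. 193. 195.] zmax 0.061 zmed 0.021 rect [453. -78.] [113.  79.] 53.2
[283. 225.] 710 [156. 157. 158.] zmax 0.059 zmed 0.021 rect [600. -27.] [ 74. 116.] 5.4
[229. 231.] 495 [182. 186. 187.] zmax 0.024 zmed 0.020 rect [760.  -7.] [90. 65.] 14.7
[330. 252.] 894 [154. 156. 157.] zmax 0.059 zmed 0.021 rect [458.  79.] [112.  78.] 56.8
[212. 267.] 918 [ 95. 141. 187.] zmax 0.045 zmed 0.041 rect [776. 139.] [110.  55.] 27.4
[319. 330.] 8907 [179. 219. 235.] zmax 0.023 zmed 0.018 rect [487. 314.] [165. 330.] 89.8
[421. 347.] 92 [ 77.5 181.  199. ] zmax 0.024 zmed 0.020 rect [257. 357.] [46. 14.] 88.5
```

```bash
python3 - <<'E'
from h import *
s=read_state(); M=R.from_rotvec(s['tcp_rot']).as_matrix(); print(np.round(M,3),s['time'])
y=M[:,1]; print("jaw angle deg",np.degrees(np.arctan2(y[1],y[0])), np.round(s['tool_pos']*1000,1))
M=R.from_rotvec(get_calibration('wrist')['orientation']).as_matrix(); print(np.round(M,2))
E
```

```text
[[-0.     0.262 -0.965]
 [ 0.002 -0.965 -0.262]
 [-1.    -0.002 -0.   ]] 0.15
jaw angle deg -74.8282185539229 [ 176.5 -650.9  230.2]
[[ 0.26 -0.91 -0.32]
 [-0.97 -0.25 -0.08]
 [-0.    0.33 -0.95]]
```

```bash
python3 -m creep '[[255,[15.7,33.6,0],0.0423],[255,[15.7,33.6,0],0.0423],[255,[15.7,33.6,0],0.0423],[255,[15.7,33.6,0],0.0423],[255,[15.7,33.6,0],0.0423],[255,[15.7,33.6,0],0.0423],[255,[15.7,33.6,0],0.0423],[255,[15.7,33.6,0],0.0423]]' 40
python3 -m creep '[[255,[15.7,33.6,-14],0.0423],[255,[15.7,33.6,-14],0.0423],[255,[15.7,33.6,-14],0.0423],[255,[15.7,33.6,-14],0.0423],[255,[15.7,33.6,-14],0.0423],[255,[15.7,33.6,-14],0.0423],[255,[15.7,33.6,-14],0.0423],[255,[15.7,33.6,-14],0.0423]]'
cat > look.py <<'E'
import sys
from h import *
n=sys.argv[1]
s=read_state(); c=get_calibration('wrist'); p,d=read_camera('wrist')
cv2.imwrite(f"pics/{n}.png",p); np.save(f"pics/{n}.npy",d)
M=R.from_rotvec(s['tcp_rot']).as_matrix()
print("t",s['time'],"tcp",np.round(s['tool_pos']*1e3,1),"jaw",round(np.degrees(np.arctan2(M[1,1],M[0,1])),1),"F",s['wrist_force'])
P=cloud(c,d); Z=P[...,2]
hsv=cv2.cvtColor(p,cv2.COLOR_BGR2HSV)
m=((hsv[...,1]<45)&(hsv[...,2]>90)&(d>0)&(Z>.010)&(Z<.025)).astype(np.uint8)
k,l,st,ce=cv2.connectedComponentsWithStats(m)
for i in range(1,k):
    if st[i,4]<800: continue
    q=P[l==i]; r=cv2.minAreaRect((q[:,:2]*1000).astype(np.float32))
    print(np.round(ce[i]),st[i],"zmed %.4f"%np.median(q[:,2]),np.round(r[0],1),np.round(r[1],1),round(r[2],1))
E
python3 look.py w1
```

```text
time: 0.82
tool_pos: [0.3025, -0.3808, 0.231]
tcp_rot: [1.876, 0.586, -1.876]
wrist_force: [0.5, -0.4, -0.1]
width: 0.001
time: 1.48
tool_pos: [0.4281, -0.1121, 0.1187]
tcp_rot: [1.655, 0.844, -1.654]
wrist_force: [0.9, 0.3, -0.6]
width: 0.001
t 1.4833 tcp [ 428.1 -112.1  118.7] jaw -35.9 F [ 0.88508498  0.28094183 -0.56821848]
[190.  16.] [ 129    0  123   36 3961] zmed 0.0188 [434.   39.1] [19.3 76.2] 54.8
[476.  18.] [ 427    0  106   54 2977] zmed 0.0188 [581.2 -74.8] [31.8 64.8] 52.9
[321. 136.] [  266    64   112   153 13802] zmed 0.0190 [453.3 -78.3] [110.3  76.3] 53.3
```

View pics/w1.png

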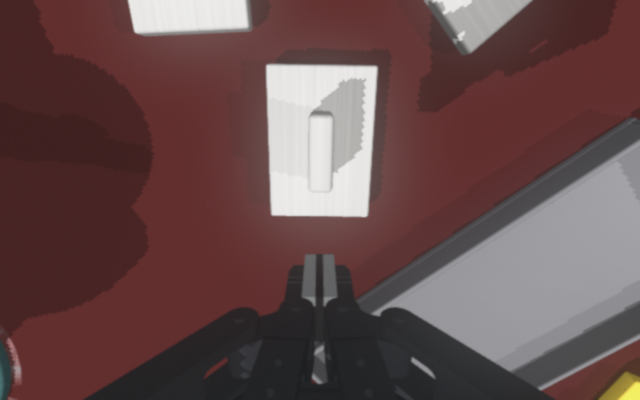

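Wrist view: weight A sits upright at (321,136). Its rectangle measures 110.3 x 76.3 mm, centred at (453.3, -78.3) mm, angle 53.3°, and its plate is at 19.0 mm, all matching the given sizes. I'll press its near end first.

```bash
python3 -m creep '[[255,[-2.3,-3.1,-25],-0.012],[255,[0,0,-30],0],[255,[0,0,-25],0],[255,[0,0,-10],0],[255,[0,0,-5],0],[255,[0,0,-2],0],[255,[0,0,0],0],[255,[0,0,0],0]]'
python3 -m creep '[[255,[0,0,-1],0],[255,[0,0,0],0],[255,[0,0,0],0],[255,[0,0,0],0],[255,[0,0,0],0],[255,[0,0,0],0],[255,[0,0,0],0],[255,[0,0,0],0]]'
```

```text
time: 2.2
tool_pos: [0.4268, -0.1176, 0.0236]
tcp_rot: [1.665, 0.832, -1.662]
wrist_force: [-0.1, 0.7, -0.0]
width: 0.003
time: 2.87
tool_pos: [0.4255, -0.1169, 0.0213]
tcp_rot: [1.664, 0.834, -1.664]
wrist_force: [0.0, 0.0, -0.1]
width: -0.0
```

```bash
python3 -m creep '[[255,[0,0,-1],0],[255,[0,0,0],0],[255,[0,0,0],0],[255,[0,0,0],0],[255,[0,0,-1],0],[255,[0,0,0],0],[255,[0,0,0],0],[255,[0,0,0],0]]'
```

```text
time: 3.53
tool_pos: [0.4255, -0.117, 0.0193]
tcp_rot: [1.664, 0.834, -1.664]
wrist_force: [0.8, -0.3, 0.4]
width: -0.002
```

```bash
python3 -m creep '[[255,[0,0,-1],0],[255,[0,0,0],0],[255,[0,0,0],0],[255,[0,0,0],0],[255,[0,0,0],0],[255,[0,0,0],0],[255,[0,0,0],0],[255,[0,0,0],0]]'
```

```text
time: 4.2
tool_pos: [0.4256, -0.1172, 0.0184]
tcp_rot: [1.664, 0.834, -1.664]
wrist_force: [-2.3, -2.0, 4.1]
width: -0.0
```

```bash
python3 -m creep '[[255,[0,0,-1],0],[255,[0,0,0],0],[255,[0,0,0],0],[255,[0,0,0],0],[255,[0,0,0],0],[255,[0,0,0],0],[255,[0,0,0],0],[255,[0,0,0],0]]'
```

```text
time: 4.87
tool_pos: [0.4257, -0.1171, 0.0174]
tcp_rot: [1.664, 0.834, -1.664]
wrist_force: [-2.6, -3.1, 4.6]
width: 0.0
```

```bash
python3 -m creep '[[255,[0,0,-1],0],[255,[0,0,0],0],[255,[0,0,0],0],[255,[0,0,0],0],[255,[0,0,0],0],[255,[0,0,0],0],[255,[0,0,0],0],[255,[0,0,0],0]]'
```

```text
time: 5.53
tool_pos: [0.4257, -0.1173, 0.017]
tcp_rot: [1.663, 0.834, -1.664]
wrist_force: [-4.4, -4.3, 10.5]
width: -0.001
```

Force held at 4.1–4.6 N from 18.4 to 17.4 mm, then rose to 10.5 N at 17.0 mm, so this end tips by about 1.7–2 mm before it stops. The other end will serve as the reference.

```bash
python3 -m creep '[[255,[0,0,41],0],[255,[0,0,6],0],[255,[18.3,25.2,0],0],[255,[18.3,25.2,0],0],[255,[18.3,25.2,0],0],[255,[0,0,-28],0],[255,[0,0,-10],0],[255,[0,0,-3],0]]'
python3 -m creep '[[255,[0,0,-2],0],[255,[0,0,0],0],[255,[0,0,0],0],[255,[0,0,0],0],[255,[0,0,0],0],[255,[0,0,0],0],[255,[0,0,0],0],[255,[0,0,0],0]]'
```

```text
time: 6.2
tool_pos: [0.4773, -0.0402, 0.0193]
tcp_rot: [1.66, 0.839, -1.669]
wrist_force: [-0.6, 0.1, 0.1]
width: 0.003
time: 6.87
tool_pos: [0.4806, -0.0415, 0.0206]
tcp_rot: [1.664, 0.834, -1.663]
wrist_force: [0.3, -0.0, 0.5]
width: -0.002
```

```bash
python3 -m creep '[[255,[0,0,-1],0],[255,[0,0,0],0],[255,[0,0,0],0],[255,[0,0,-1],0],[255,[0,0,0],0],[255,[0,0,0],0],[255,[0,0,0],0],[255,[0,0,0],0]]'
python3 -m creep '[[255,[0,0,-0.7],0],[255,[0,0,0],0],[255,[0,0,0],0],[255,[0,0,0],0],[255,[0,0,0],0],[255,[0,0,0],0],[255,[0,0,0],0],[255,[0,0,0],0]]'
```

```text
time: 7.53
tool_pos: [0.4805, -0.0413, 0.0188]
tcp_rot: [1.664, 0.835, -1.664]
wrist_force: [-2.1, 0.7, 5.6]
width: -0.005
time: 8.2
tool_pos: [0.4806, -0.0412, 0.0187]
tcp_rot: [1.664, 0.835, -1.664]
wrist_force: [-3.4, 1.3, 10.1]
width: 0.003
```

A's far end is stiff: 18.8 mm at 5.6 N and 18.7 mm at 10 N. The near end reached about 17.0 mm at 10.5 N, a dip of about 1.6–1.7 mm. That is well above 0.8 mm, so rocking is the right call and A goes to the tray. Now I'll grasp it by the rib.

```bash
python3 -m creep '[[255,[0,0,41],0],[110,[0,0,20],0],[110,[-13.7,-18.5,0],0],[110,[-13.6,-18.6,0],0],[110,[0,0,0],0],[110,[0,0,-10],0],[110,[0,0,-25],0],[110,[0,0,-11],0]]' 60
python3 look.py w2
```

```text
time: 8.87
tool_pos: [0.4521, -0.0779, 0.0302]
tcp_rot: [1.663, 0.836, -1.666]
wrist_force: [-0.5, -0.2, -0.8]
width: 0.569
t 8.8667 tcp [452.1 -77.9  30.2] jaw -36.7 F [-0.52953577 -0.17034163 -0.78543234]
[126.  57.] [   15     0   206   111 17240] zmed 0.0189 [441.2  50.2] [43.4 76.9] 56.1
[546.  50.] [  436     0   204   131 14719] zmed 0.0189 [593.3 -47.5] [56.3 74.8] 6.1
[321. 225.] [  242   145   162   196 21385] zmed 0.0190 [453.6 -77.9] [110.5  76.5] 53.3
```

View pics/w2.png

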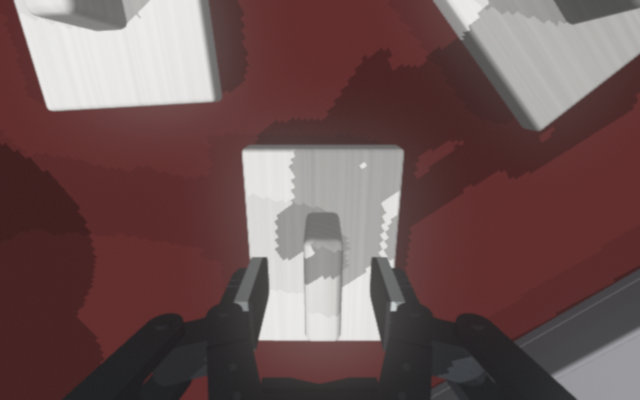

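The fingers straddle the rib, which is centred near (322,280) between pads at about (255,290) and (385,290). I'll lower and close.

```bash
python3 -m creep '[[110,[0,0,-7],0],[110,[0,0,0],0],[255,[0,0,0],0],[255,[0,0,0],0],[255,[0,0,0],0],[255,[0,0,0],0],[255,[0,0,0],0],[255,[0,0,0],0]]' 60
python3 -m creep '[[255,[0,0,0],0],[255,[0,0,5],0],[255,[0,0,10],0],[255,[0,0,20],0],[255,[0,0,20],0],[255,[0,0,5],0],[255,[0,0,0],0],[255,[0,0,0],0]]' 60
```

```text
time: 9.58
tool_pos: [0.4539, -0.0785, 0.0264]
tcp_rot: [1.665, 0.833, -1.662]
wrist_force: [-1.5, 1.0, 6.2]
width: 0.176
time: 10.25
tool_pos: [0.4525, -0.0784, 0.0851]
tcp_rot: [1.663, 0.835, -1.664]
wrist_force: [-0.2, -0.4, -7.1]
width: 0.172
```

Held: width 0.172 and -7 N. Carrying A to the tray's x = -95 slot.

```bash
python3 -m creep '[[255,[-8.75,-35.9,0],0.114],[255,[-8.75,-35.9,0],0.114],[255,[-8.75,-35.9,0],0.114],[255,[-8.75,-35.9,0],0.114],[255,[-8.75,-35.9,0],0.114],[255,[-8.75,-35.9,0],0.114],[255,[0,0,0],0],[255,[0,0,0],0]]'
python3 look.py w3
python3 - <<'E'
from h import *
c=get_calibration('wrist'); p=cv2.imread('pics/w3.png'); d=np.load('pics/w3.npy'); P=cloud(c,d); Z=P[...,2]
hsv=cv2.cvtColor(p,cv2.COLOR_BGR2HSV)
m=(d>0)&(Z>.027)&(Z<.033)&(P[...,1]<-.19)&(hsv[...,2]>60); q=P[m][:,:2]*1000
r=cv2.minAreaRect(q.astype(np.float32)); print(r, q.min(0),q.max(0),len(q))
f=(d>0)&(abs(Z-.005)<.002)&(hsv[...,1]<60); q=P[f][:,:2]*1000; print(q.min(0),q.max(0),len(q))
r=cv2.minAreaRect(q.astype(np.float32)); print(r)
E
```

```text
time: 10.92
tool_pos: [0.4013, -0.2869, 0.0839]
tcp_rot: [1.2, 1.218, -1.201]
wrist_force: [0.5, 0.5, -8.5]
width: 0.176
t 10.9167 tcp [ 401.3 -286.9   83.9] jaw 0.7 F [ 0.53148762  0.51947753 -8.4650913 ]
((413.7235107421875, -293.8240051269531), (426.6337890625, 165.28652954101562), 2.9129202365875244) [ 204.44700229 -382.77715406] [ 630.95404574 -202.67250093] 7349
[ 328.17063111 -374.07587928] [ 651.44353362 -202.22747873] 57538
((489.85552978515625, -288.2972717285156), (315.5782165527344, 161.99928283691406), 2.9036076068878174)
```

View pics/w3.png

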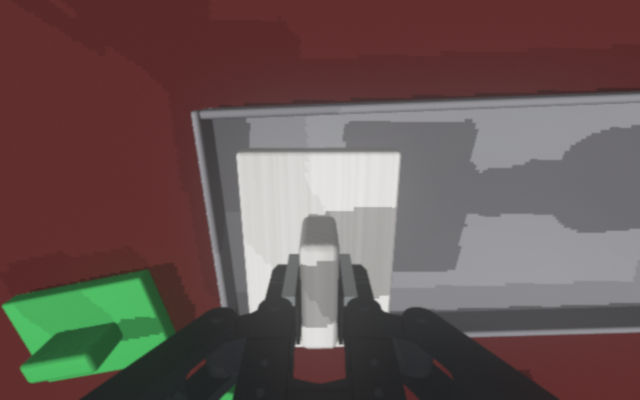

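```bash
python3 - <<'E'
from h import *
c=get_calibration('wrist'); p=cv2.imread('pics/w3.png'); d=np.load('pics/w3.npy'); P=cloud(c,d); Z=P[...,2]
hsv=cv2.cvtColor(p,cv2.COLOR_BGR2HSV)
m=(d>0)&(abs(Z-.030)<.0025)&(hsv[...,1]<60)&(hsv[...,2]>60); m[:,:180]=0
q=P[m][:,:2]*1000; a=np.radians(2.9); t=q@np.array([[np.cos(a),-np.sin(a)],[np.sin(a),np.cos(a)]])
print(np.percentile(t,[0.5,1,99,99.5],axis=0))
print(onplane(c,[(197,112),(640,94),(640,334)],.03)*1000)
# tray center
y0=(t[:,1].min()+t[:,1].max())/2; x0=np.percentile(t[:,0],.5)+165
R2=np.array([[np.cos(a),-np.sin(a)],[np.sin(a),np.cos(a)]]); print("centre",R2@[x0,y0],[R2@[x0+k,y0] for k in(-95,0,95)])
E
```

```text
[[ 314.32815716 -396.16473645]
 [ 314.5322814  -395.85869019]
 [ 603.55923325 -231.84344137]
 [ 607.00500817 -231.80558489]]
[[ 329.41571801 -216.25659273   30.        ]
 [ 577.60037348 -203.18856686   30.        ]
 [ 630.2738033  -365.66076785   30.        ]]
centre [ 494.61800809 -289.69302659] [array([ 399.73966916, -294.4993559 ]), array([ 494.61800809, -289.69302659]), array([ 589.49634702, -284.88669729])]
```

```bash
python3 -m creep '[[255,[0,0,0],0.004],[255,[0,0,-15],0],[255,[0,0,-18],0],[255,[0,0,-10],0],[255,[0,0,-5],0],[255,[0,0,-3],0],[255,[0,0,0],0],[255,[0,0,0],0]]'
python3 -m creep '[[255,[0,0,-1],0],[255,[0,0,-0.5],0],[255,[0,0,-0.5],0],[255,[0,0,0],0],[255,[0,0,0],0],[255,[0,0,0],0],[255,[0,0,0],0],[255,[0,0,0],0]]'
```

```text
time: 11.63
tool_pos: [0.4035, -0.2857, 0.035]
tcp_rot: [1.193, 1.218, -1.193]
wrist_force: [-0.4, 0.1, -8.2]
width: 0.171
time: 12.3
tool_pos: [0.403, -0.2857, 0.0326]
tcp_rot: [1.194, 1.219, -1.194]
wrist_force: [-0.3, -0.5, -8.0]
width: 0.175
```

```bash
python3 -m creep '[[255,[-1.5,-4,0],0.015],[255,[-1.5,-4,0],0.015],[255,[0,0,0],0],[255,[0,0,-0.5],0],[255,[0,0,-0.5],0],[255,[0,0,0],0],[255,[0,0,0],0],[255,[0,0,0],0]]'
```

```text
time: 12.97
tool_pos: [0.4001, -0.2939, 0.0318]
tcp_rot: [1.172, 1.232, -1.172]
wrist_force: [-0.5, -0.9, -5.4]
width: 0.176
```

```bash
python3 -m creep '[[255,[0,0,-0.5],0],[255,[0,0,-0.3],0],[255,[0,0,0],0],[255,[0,0,0],0],[255,[0,0,0],0],[255,[0,0,0],0],[255,[0,0,0],0],[255,[0,0,0],0]]'
```

```text
time: 13.63
tool_pos: [0.4001, -0.294, 0.0316]
tcp_rot: [1.171, 1.232, -1.172]
wrist_force: [-4.7, 0.4, 6.0]
width: 0.176
```

A is on the tray floor, and the contact force has reversed sign. Releasing it and moving on to C.

```bash
python3 -m creep '[[130,[0,0,0],0],[130,[0,0,0],0],[130,[0,0,0],0],[130,[0,0,0],0],[130,[0,0,2],0],[130,[0,0,15],0],[130,[0,0,30],0],[130,[0,0,15],0]]'
python3 -m creep '[[130,[5,5,30],0],[255,[25,27,0],0],[255,[26,28,0],0],[255,[26,28,0],0],[255,[26,28,0],0],[255,[26,28,0],0],[255,[26,28,0],0],[255,[10,10,0],0]]'
python3 look.py w4
```

```text
time: 14.3
tool_pos: [0.4008, -0.2943, 0.0949]
tcp_rot: [1.172, 1.231, -1.171]
wrist_force: [0.7, -0.4, 0.3]
width: 0.486
time: 14.97
tool_pos: [0.5732, -0.1083, 0.1233]
tcp_rot: [1.172, 1.233, -1.167]
wrist_force: [0.1, -0.2, 0.4]
width: 0.001
t 14.9667 tcp [ 573.2 -108.3  123.3] jaw 3.1 F [ 0.12529239 -0.16407288  0.4225035 ]
[366.  86.] [  310     5   115   168 15011] zmed 0.0189 [602.  -28.6] [ 76.2 110.4] 5.7
[583.  78.] [ 525   24  115  107 9887] zmed 0.0177 [754.8 -10.1] [78.  59.7] 13.4
[536. 255.] [ 496  227  133   97 1773] zmed 0.0177 [ 756.6 -146.9] [119.7  61.4] 48.6
[585. 294.] [ 521  246  103   77 1948] zmed 0.0180 [ 804.7 -185.8] [98.9 50.2] 51.0
[115. 345.] [  71  323   95   68 3481] zmed 0.0240 [ 398.4 -271.3] [76.6 68.1] 3.1
```

View pics/w4.png

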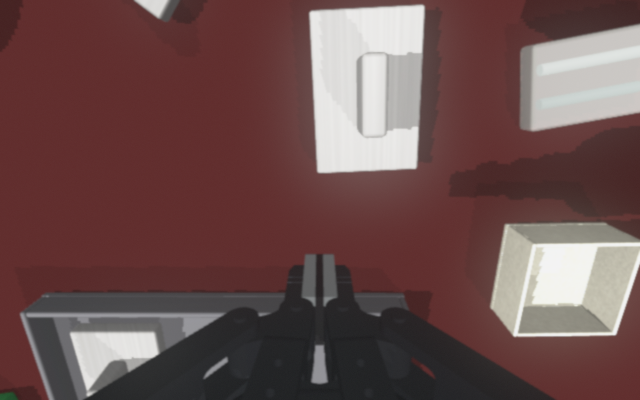

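Wrist view: A stands in the tray near (115,345) with its plate at 24 mm, which is level on the 5 mm floor. C is at (366,86), centre (602, -28.6) mm, long axis 95.7°.

```bash
python3 -m creep '[[255,[18.2,18.8,-25],0.022],[255,[18.2,18.8,-25],0.022],[255,[0,0,-30],0],[255,[0,0,-12],0],[255,[0,0,-5],0],[255,[0,0,-3.5],0],[255,[0,0,0],0],[255,[0,0,0],0]]'
python3 -m creep '[[255,[0,0,-1],0],[255,[0,0,0],0],[255,[0,0,0],0],[255,[0,0,0],0],[255,[0,0,0],0],[255,[0,0,0],0],[255,[0,0,0],0],[255,[0,0,0],0]]'
```

```text
time: 15.68
tool_pos: [0.6071, -0.0751, 0.0238]
tcp_rot: [1.141, 1.25, -1.139]
wrist_force: [0.5, 0.1, -0.6]
width: 0.002
time: 16.35
tool_pos: [0.6064, -0.0741, 0.0212]
tcp_rot: [1.139, 1.253, -1.139]
wrist_force: [-0.2, -0.4, -0.7]
width: -0.003
```

```bash
python3 -m creep '[[255,[0,0,-1],0],[255,[0,0,0],0],[255,[0,0,0],0],[255,[0,0,-1],0],[255,[0,0,0],0],[255,[0,0,0],0],[255,[0,0,0],0],[255,[0,0,0],0]]'
python3 -m creep '[[255,[0,0,-0.7],0],[255,[0,0,0],0],[255,[0,0,0],0],[255,[0,0,0],0],[255,[0,0,0],0],[255,[0,0,0],0],[255,[0,0,0],0],[255,[0,0,0],0]]'
```

```text
time: 17.02
tool_pos: [0.6064, -0.0742, 0.0193]
tcp_rot: [1.139, 1.253, -1.139]
wrist_force: [0.1, 0.1, -0.4]
width: 0.002
time: 17.68
tool_pos: [0.6065, -0.0742, 0.0189]
tcp_rot: [1.139, 1.252, -1.139]
wrist_force: [-2.5, 0.6, 5.3]
width: -0.001
```

```bash
python3 -m creep '[[255,[0,0,-0.8],0],[255,[0,0,0],0],[255,[0,0,0],0],[255,[0,0,0],0],[255,[0,0,0],0],[255,[0,0,0],0],[255,[0,0,0],0],[255,[0,0,0],0]]'
```

```text
time: 18.35
tool_pos: [0.6066, -0.0743, 0.0187]
tcp_rot: [1.139, 1.252, -1.139]
wrist_force: [-3.9, -0.4, 8.5]
width: -0.001
```

This end of C is steady: 18.9 mm at 5.3 N and 18.7 mm at 8.5 N. Testing the other end.

```bash
python3 -m creep '[[255,[0,0,41],0],[255,[0,0,6],0],[255,[-3.1,30.5,0],0],[255,[-3.1,30.5,0],0],[255,[-3,30.6,0],0],[255,[0,0,-28],0],[255,[0,0,-10],0],[255,[0,0,-3],0]]'
python3 -m creep '[[255,[0,0,-2],0],[255,[0,0,0],0],[255,[0,0,-1],0],[255,[0,0,0],0],[255,[0,0,0],0],[255,[0,0,0],0],[255,[0,0,0],0],[255,[0,0,0],0]]'
```

```text
time: 19.02
tool_pos: [0.5942, 0.0178, 0.0205]
tcp_rot: [1.136, 1.257, -1.143]
wrist_force: [-0.5, 0.2, 0.3]
width: -0.003
time: 19.68
tool_pos: [0.5974, 0.0174, 0.0211]
tcp_rot: [1.139, 1.252, -1.139]
wrist_force: [-0.1, 0.6, 0.0]
width: 0.003
```

```bash
python3 -m creep '[[255,[0,0,-1],0],[255,[0,0,0],0],[255,[0,0,0],0],[255,[0,0,0],0],[255,[0,0,0],0],[255,[0,0,0],0],[255,[0,0,0],0],[255,[0,0,0],0]]'
```

```text
time: 20.35
tool_pos: [0.5972, 0.0175, 0.0198]
tcp_rot: [1.139, 1.253, -1.139]
wrist_force: [-0.0, -0.4, 0.9]
width: -0.001
```

```bash
python3 -m creep '[[255,[0,0,-1],0],[255,[0,0,0],0],[255,[0,0,0],0],[255,[0,0,-0.5],0],[255,[0,0,0],0],[255,[0,0,0],0],[255,[0,0,0],0],[255,[0,0,0],0]]'
python3 -m creep '[[255,[0,0,-0.8],0],[255,[0,0,0],0],[255,[0,0,0],0],[255,[0,0,0],0],[255,[0,0,0],0],[255,[0,0,0],0],[255,[0,0,0],0],[255,[0,0,0],0]]'
```

```text
time: 21.02
tool_pos: [0.5974, 0.0177, 0.0186]
tcp_rot: [1.139, 1.252, -1.139]
wrist_force: [-0.1, 2.0, 3.9]
width: 0.002
time: 21.68
tool_pos: [0.5974, 0.0179, 0.0178]
tcp_rot: [1.14, 1.253, -1.139]
wrist_force: [-0.9, 3.9, 5.6]
width: 0.001
```

```bash
python3 -m creep '[[255,[0,0,-0.8],0],[255,[0,0,0],0],[255,[0,0,0],0],[255,[0,0,0],0],[255,[0,0,0],0],[255,[0,0,0],0],[255,[0,0,0],0],[255,[0,0,0],0]]'
```

```text
time: 22.35
tool_pos: [0.5975, 0.018, 0.0172]
tcp_rot: [1.14, 1.253, -1.138]
wrist_force: [-0.6, 4.2, 6.4]
width: -0.002
```

```bash
python3 -m creep '[[255,[0,0,-1],0],[255,[0,0,0],0],[255,[0,0,0],0],[255,[0,0,0],0],[255,[0,0,0],0],[255,[0,0,0],0],[255,[0,0,0],0],[255,[0,0,0],0]]'
```

```text
time: 23.02
tool_pos: [0.5975, 0.0181, 0.0169]
tcp_rot: [1.14, 1.253, -1.138]
wrist_force: [-3.1, 5.4, 11.5]
width: 0.0
```

C's far end fell to 17.0 mm before stiffening (11.5 N at 16.9 mm), so it dips about 1.75 mm and rocks. C goes to the tray's middle slot.

```bash
python3 -m creep '[[255,[0,0,41],0],[110,[0,0,21],0],[110,[2.3,-23.3,0],0],[110,[2.2,-23.4,0],0],[110,[0,0,0],0],[110,[0,0,-10],0],[110,[0,0,-25],0],[110,[0,0,-10],0]]' 60
python3 look.py w5
python3 -m creep '[[110,[0,0,-6.5],0],[110,[0,0,0],0],[255,[0,0,0],0],[255,[0,0,0],0],[255,[0,0,0],0],[255,[0,0,0],0],[255,[0,0,0],0],[255,[0,0,0],0]]' 60
python3 -m creep '[[255,[0,0,5],0],[255,[0,0,15],0],[255,[0,0,20],0],[255,[0,0,20],0],[255,[0,0,0],0],[255,[0,0,0],0],[255,[0,0,0],0],[255,[0,0,0],0]]' 60
```

```text
time: 23.68
tool_pos: [0.5992, -0.0288, 0.0291]
tcp_rot: [1.137, 1.256, -1.142]
wrist_force: [-1.0, -0.3, -1.2]
width: 0.574
t 23.6833 tcp [599.2 -28.8  29.1] jaw 5.4 F [-0.99097378 -0.30892438 -1.2109527 ]
[45. 64.] [    0     0   120   154 11886] zmed 0.0190 [470.5  54.2] [81.9 33.3] 56.7
[324. 229.] [  247   149   162   196 21399] zmed 0.0190 [602.  -28.6] [ 76.5 110.7] 5.7
[592. 250.] [  539   190   101   117 10088] zmed 0.0177 [741. -13.] [49.5 60.9] 13.4
time: 24.4
tool_pos: [0.6029, -0.0292, 0.0273]
tcp_rot: [1.14, 1.251, -1.137]
wrist_force: [2.5, 1.3, 3.4]
width: 0.178
time: 25.07
tool_pos: [0.5994, -0.0291, 0.0836]
tcp_rot: [1.137, 1.257, -1.142]
wrist_force: [-0.0, -0.3, -7.5]
width: 0.178
```

View pics/w5.png

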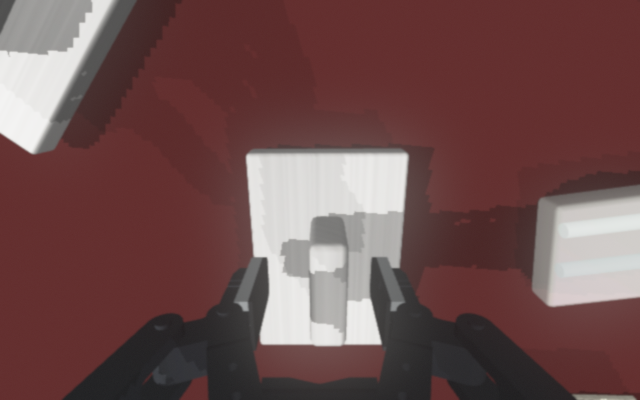

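The rib was between the pads (328,280) and the weight is held at width 0.178. Carrying C to the tray's centre slot.

```bash
python3 -m creep '[[255,[-13.5,-32.6,3],-0.006],[255,[-13.5,-32.6,3],-0.006],[255,[-13.5,-32.6,0],-0.006],[255,[-13.5,-32.6,0],-0.006],[255,[-13.5,-32.6,0],-0.006],[255,[-13.5,-32.6,0],-0.006],[255,[-13.5,-32.6,0],-0.006],[255,[-13.5,-32.5,0],-0.006]]'
python3 -m creep '[[255,[0,0,0],0],[255,[0,0,-5],0],[255,[0,0,-15],0],[255,[0,0,-20],0],[255,[0,0,-10],0],[255,[0,0,-4],0],[255,[0,0,0],0],[255,[0,0,0],0]]'
python3 look.py w6
```

```text
time: 25.73
tool_pos: [0.4915, -0.2906, 0.0903]
tcp_rot: [1.175, 1.234, -1.176]
wrist_force: [1.2, 0.6, -8.4]
width: 0.173
time: 26.4
tool_pos: [0.4938, -0.2893, 0.0379]
tcp_rot: [1.174, 1.232, -1.174]
wrist_force: [0.1, 1.1, -7.3]
width: 0.178
t 26.4 tcp [ 493.8 -289.3   37.9] jaw 2.7 F [ 0.05850552  1.10722907 -7.33579748]
[146. 221.] [   42   148   178   191 17206] zmed 0.0241 [ 399.  -293.1] [ 76.7 110.2] 3.1
```

View pics/w6.png

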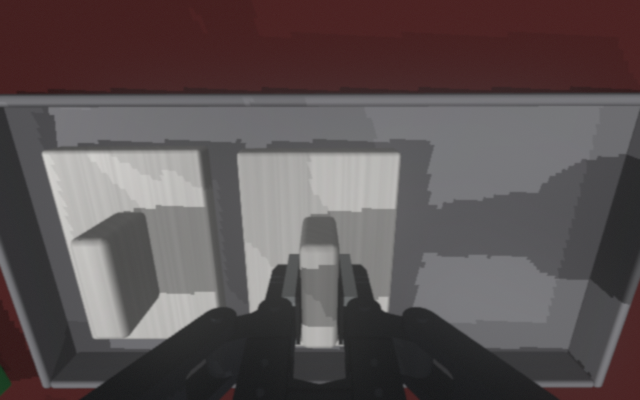

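C hangs over the middle slot (318,240), well clear of A at (146,221) and of the walls. Lowering it.

```bash
python3 -m creep '[[255,[0,0,-2],0],[255,[0,0,-1.5],0],[255,[0,0,-0.8],0],[255,[0,0,-0.7],0],[255,[0,0,-0.5],0],[255,[0,0,0],0],[255,[0,0,0],0],[255,[0,0,0],0]]'
```

```text
time: 27.12
tool_pos: [0.4937, -0.29, 0.0327]
tcp_rot: [1.175, 1.231, -1.175]
wrist_force: [-0.6, -0.5, -6.3]
width: 0.175
```

```bash
python3 -m creep '[[255,[0,0,-0.5],0],[255,[0,0,-0.5],0],[255,[0,0,0],0],[255,[0,0,0],0],[255,[0,0,0],0],[255,[0,0,0],0],[255,[0,0,0],0],[255,[0,0,0],0]]'
```

```text
time: 27.78
tool_pos: [0.4938, -0.2901, 0.0325]
tcp_rot: [1.174, 1.231, -1.175]
wrist_force: [-3.6, 2.3, 4.7]
width: 0.176
```

```bash
python3 -m creep '[[140,[0,0,0],0],[140,[0,0,0],0],[140,[0,0,0],0],[140,[0,0,0],0],[140,[0,0,2],0],[140,[0,0,20],0],[140,[0,0,35],0],[140,[0,0,25],0]]'
python3 -m creep '[[255,[-7,38,0],-0.079],[255,[-7,38,0],-0.079],[255,[-7,38,0],-0.079],[255,[-7,38,0],-0.079],[255,[-7,38,0],-0.079],[255,[-7,38,0],-0.079],[255,[-7,38,0],-0.079],[255,[-7,38,0],-0.079]]'
python3 look.py w7
```

```text
time: 28.45
tool_pos: [0.4938, -0.2899, 0.115]
tcp_rot: [1.175, 1.231, -1.175]
wrist_force: [0.4, -1.1, 0.4]
width: 0.448
time: 29.12
tool_pos: [0.4373, 0.0157, 0.1141]
tcp_rot: [1.63, 0.869, -1.628]
wrist_force: [0.3, 0.0, 0.1]
width: 0.004
t 29.1167 tcp [437.3  15.7 114.1] jaw -33.8 F [0.32372528 0.02654856 0.05220589]
[297. 106.] [  236    28   118   164 15544] zmed 0.0190 [459.4  77.7] [109.9  76.3] 56.3
[550. 382.] [521 362  57  38 993] zmed 0.0237 [ 513.5 -254. ] [31.1 44.9] 3.0
```

View pics/w7.png

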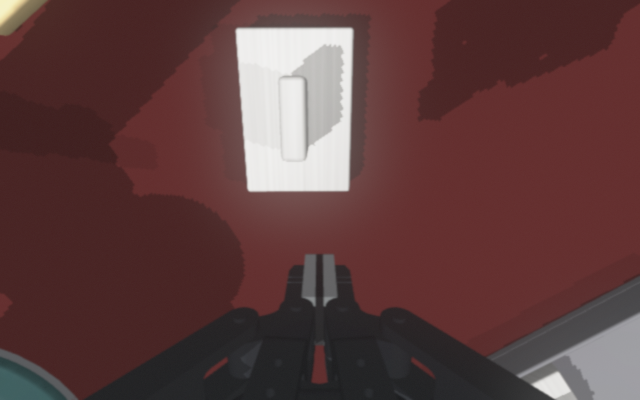

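Wrist view: B is at (297,106), centre (459.4, 77.7) mm, 109.9 x 76.3 mm, angle 56.3°. Pressing its near end.

```bash
python3 -m creep '[[255,[-2,12.7,-20],0],[255,[-2,12.7,-25],0],[255,[0,0,-26],0],[255,[0,0,-12],0],[255,[0,0,-5],0],[255,[0,0,-3],0],[255,[0,0,0],0],[255,[0,0,0],0]]'
python3 -m creep '[[255,[0,0,-1],0],[255,[0,0,0],0],[255,[0,0,0],0],[255,[0,0,0],0],[255,[0,0,0],0],[255,[0,0,0],0],[255,[0,0,0],0],[255,[0,0,0],0]]'
```

```text
time: 29.83
tool_pos: [0.4348, 0.0393, 0.0236]
tcp_rot: [1.627, 0.872, -1.624]
wrist_force: [0.2, -0.6, 1.0]
width: -0.001
time: 30.5
tool_pos: [0.4336, 0.0395, 0.0217]
tcp_rot: [1.626, 0.873, -1.626]
wrist_force: [0.4, -0.5, -0.1]
width: -0.001
```

```bash
python3 -m creep '[[255,[0,0,-1],0],[255,[0,0,0],0],[255,[0,0,0],0],[255,[0,0,-1.5],0],[255,[0,0,0],0],[255,[0,0,0],0],[255,[0,0,0],0],[255,[0,0,0],0]]'
python3 -m creep '[[255,[0,0,-0.8],0],[255,[0,0,0],0],[255,[0,0,0],0],[255,[0,0,0],0],[255,[0,0,0],0],[255,[0,0,0],0],[255,[0,0,0],0],[255,[0,0,0],0]]'
```

```text
time: 31.17
tool_pos: [0.4336, 0.0395, 0.0191]
tcp_rot: [1.626, 0.873, -1.626]
wrist_force: [-0.3, -0.5, 0.4]
width: 0.004
time: 31.83
tool_pos: [0.4337, 0.0394, 0.0184]
tcp_rot: [1.626, 0.873, -1.626]
wrist_force: [-2.3, -2.2, 3.7]
width: -0.003
```

```bash
python3 -m creep '[[255,[0,0,-0.8],0],[255,[0,0,0],0],[255,[0,0,0],0],[255,[0,0,0],0],[255,[0,0,0],0],[255,[0,0,0],0],[255,[0,0,0],0],[255,[0,0,0],0]]'
```

```text
time: 32.5
tool_pos: [0.4338, 0.0395, 0.0176]
tcp_rot: [1.626, 0.873, -1.626]
wrist_force: [-0.6, -2.3, 3.1]
width: -0.007
```

```bash
python3 -m creep '[[255,[0,0,-1],0],[255,[0,0,0],0],[255,[0,0,0],0],[255,[0,0,0],0],[255,[0,0,0],0],[255,[0,0,0],0],[255,[0,0,0],0],[255,[0,0,0],0]]'
```

```text
time: 33.17
tool_pos: [0.4338, 0.0393, 0.0171]
tcp_rot: [1.625, 0.873, -1.626]
wrist_force: [-3.0, -2.7, 8.2]
width: -0.002
```

B's near end also drops, to about 17.1 mm at 8 N. There's time left, so I'll check B's other end as its reference.

```bash
python3 -m creep '[[255,[0,0,41],0],[255,[0,0,6],0],[255,[17,25.5,0],0],[255,[17,25.5,0],0],[255,[17,25.6,0],0],[255,[0,0,-28],0],[255,[0,0,-10],0],[255,[0,0,-3],0]]'
python3 -m creep '[[255,[0,0,-1.5],0],[255,[0,0,0],0],[255,[0,0,0],0],[255,[0,0,-1],0],[255,[0,0,0],0],[255,[0,0,0],0],[255,[0,0,0],0],[255,[0,0,0],0]]'
```

```text
time: 33.83
tool_pos: [0.4819, 0.1161, 0.0198]
tcp_rot: [1.621, 0.876, -1.631]
wrist_force: [-0.6, 0.4, -0.3]
width: 0.004
time: 34.5
tool_pos: [0.4849, 0.116, 0.0204]
tcp_rot: [1.626, 0.873, -1.625]
wrist_force: [-0.1, 1.0, -0.7]
width: 0.002
```

```bash
python3 -m creep '[[255,[0,0,-1],0],[255,[0,0,0],0],[255,[0,0,0],0],[255,[0,0,-0.6],0],[255,[0,0,0],0],[255,[0,0,0],0],[255,[0,0,0],0],[255,[0,0,0],0]]'
```

```text
time: 35.17
tool_pos: [0.4848, 0.1162, 0.0188]
tcp_rot: [1.626, 0.873, -1.626]
wrist_force: [-1.8, 0.4, 5.0]
width: 0.004
```

B's other end is stiff (18.8 mm at 5 N), so B dips about 1.6 mm at its worn end and rocks. All three go in the tray, and B takes the last slot.

```bash
python3 -m creep '[[255,[0,0,41],0],[110,[0,0,20],0],[110,[-12.7,-19.2,0],0],[110,[-12.7,-19.3,0],0],[110,[0,0,0],0],[110,[0,0,-10],0],[110,[0,0,-25],0],[110,[0,0,-11],0]]' 60
python3 look.py w8
python3 -m creep '[[110,[0,0,-7],0],[110,[0,0,0],0],[255,[0,0,0],0],[255,[0,0,0],0],[255,[0,0,0],0],[255,[0,0,0],0],[255,[0,0,0],0],[255,[0,0,0],0]]' 60
python3 -m creep '[[255,[0,0,5],0],[255,[0,0,15],0],[255,[0,0,25],0],[255,[0,0,25],0],[255,[0,0,0],0],[255,[0,0,0],0],[255,[0,0,0],0],[255,[0,0,0],0]]' 60
```

```text
time: 35.83
tool_pos: [0.4583, 0.0777, 0.031]
tcp_rot: [1.625, 0.874, -1.628]
wrist_force: [-1.1, 0.3, -0.5]
width: 0.566
t 35.8333 tcp [458.3  77.7  31. ] jaw -33.5 F [-1.07436827  0.30220438 -0.51022512]
[14. 16.] [   0    0   41   51 1073] zmed 0.0160 [410.9 242.2] [29.3 12.1] 3.3
[321. 224.] [  242   144   162   195 21279] zmed 0.0190 [459.7  78.5] [110.5  76.2] 56.1
time: 36.55
tool_pos: [0.4602, 0.0778, 0.0274]
tcp_rot: [1.627, 0.872, -1.624]
wrist_force: [-0.0, 1.2, 3.8]
width: 0.178
time: 37.22
tool_pos: [0.4571, 0.0773, 0.0941]
tcp_rot: [1.622, 0.875, -1.63]
wrist_force: [-0.2, -0.1, -4.5]
width: 0.178
```

View pics/w8.png

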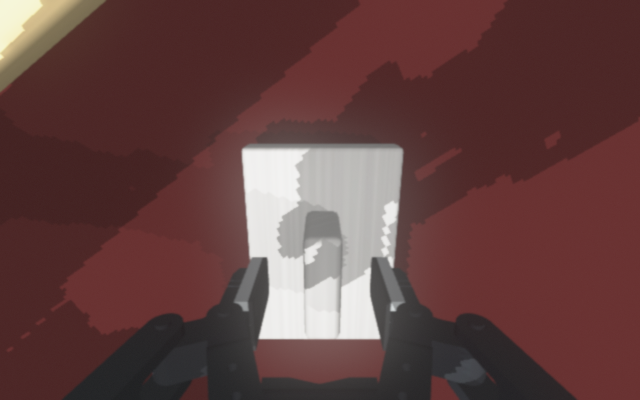

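The rib was centred between the pads (322,280) and B is held at width 0.178. Carrying it to the tray's x = +95 slot.

```bash
python3 -m creep '[[255,[11.8,-33,0],0.058],[255,[11.8,-33,0],0.058],[255,[11.8,-33,0],0.058],[255,[11.8,-33,0],0.058],[255,[11.8,-33,0],0.058],[255,[11.8,-33,0],0.058],[255,[11.8,-33,0],0.058],[255,[11.8,-33,0],0.058]]'
python3 -m creep '[[255,[11.8,-33,0],0.058],[255,[11.8,-33,0],0.058],[255,[11.8,-32.7,0],0.058],[255,[0,0,0],0],[255,[0,0,-10],0],[255,[0,0,-10],0],[255,[0,0,-5],0],[255,[0,0,0],0]]'
python3 look.py w9
```

```text
time: 37.88
tool_pos: [0.5523, -0.1876, 0.0938]
tcp_rot: [1.295, 1.155, -1.298]
wrist_force: [1.1, 1.5, -5.8]
width: 0.173
time: 38.55
tool_pos: [0.586, -0.2825, 0.0672]
tcp_rot: [1.169, 1.242, -1.173]
wrist_force: [0.1, 0.0, -6.4]
width: 0.172
t 38.55 tcp [ 586.  -282.5   67.2] jaw 3.1 F [ 0.08974094  0.04603537 -6.41764909]
[617.  64.] [ 591    0   49  129 2854] zmed 0.0177 [ 737.4 -179.9] [ 3.8 64.4] 4.5
[ 50. 228.] [    0   140   108   169 11014] zmed 0.0240 [ 406.7 -292.5] [ 65.6 110.6] 1.6
[176. 216.] [   90   143   152   168 15087] zmed 0.0240 [ 492.8 -289.8] [ 77.  110.4] 3.0
```

View pics/w9.png

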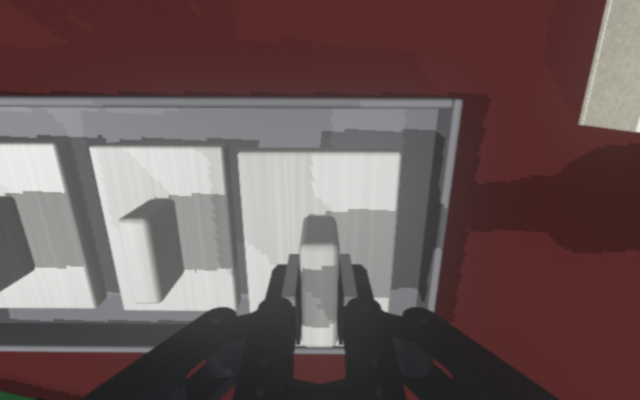

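A and C stand level in the tray with plates at 24 mm. B hangs over the free slot (318,240), with gaps to C and to the right wall. Lowering it.

```bash
python3 -m creep '[[255,[1,-1,-8],0],[255,[0,0,-12],0],[255,[0,0,-8],0],[255,[0,0,-4],0],[255,[0,0,-2],0],[255,[0,0,-0.5],0],[255,[0,0,0],0],[255,[0,0,0],0]]'
```

```text
time: 39.27
tool_pos: [0.5905, -0.2864, 0.0375]
tcp_rot: [1.17, 1.233, -1.17]
wrist_force: [0.4, -0.3, -5.4]
width: 0.175
```

```bash
python3 -m creep '[[255,[0,0,-1.5],0],[255,[0,0,-1],0],[255,[0,0,-0.7],0],[255,[0,0,-0.5],0],[255,[0,0,0],0],[255,[0,0,0],0],[255,[0,0,0],0],[255,[0,0,0],0]]'
```

```text
time: 39.93
tool_pos: [0.5901, -0.2862, 0.0333]
tcp_rot: [1.17, 1.234, -1.17]
wrist_force: [-0.7, -0.6, -5.6]
width: 0.178
```

```bash
python3 -m creep '[[255,[0,0,-0.6],0],[255,[0,0,-0.5],0],[255,[0,0,0],0],[255,[0,0,0],0],[255,[0,0,0],0],[255,[0,0,0],0],[255,[0,0,0],0],[255,[0,0,0],0]]'
```

```text
time: 40.6
tool_pos: [0.5903, -0.2863, 0.0325]
tcp_rot: [1.17, 1.233, -1.17]
wrist_force: [-0.7, 0.6, -2.0]
width: 0.174
```

```bash
python3 -m creep '[[255,[0,0,-0.5],0],[255,[0,0,0],0],[255,[0,0,0],0],[255,[0,0,0],0],[255,[0,0,0],0],[140,[0,0,0],0],[140,[0,0,0],0],[140,[0,0,0],0]]'
python3 -m creep '[[140,[0,0,0],0],[140,[0,0,0],0],[140,[0,0,3],0],[140,[0,0,20],0],[140,[0,0,35],0],[140,[0,0,35],0],[140,[0,0,35],0],[140,[0,0,20],0]]'
python3 -m creep '[[140,[0,30,0],0],[140,[0,35,0],0],[140,[0,35,0],0],[140,[0,35,0],0],[140,[0,20,0],0],[140,[0,0,0],0],[140,[0,0,0],0],[140,[0,0,0],0]]'
python3 look.py w10
python3 - <<'E'
from h import *
for n in("scene","side"):
    c=get_calibration(n); p,d=read_camera(n); cv2.imwrite(f"pics/{n}9.png",p); P=cloud(c,d); Z=P[...,2]
    tab=(np.abs(P[...,0]-.6)<.35)&(np.abs(P[...,1])<.6)&(d>0)
    m=(tab&(Z>.009)&(Z<.12)).astype(np.uint8)
    k,l,s,ce=cv2.connectedComponentsWithStats(m)
    for i in range(1,k):
        if s[i,4]<60: continue
        q=P[l==i]; r=cv2.minAreaRect((q[:,:2]*1000).astype(np.float32))
        print(n,np.round(ce[i]),np.median(p[l==i],0),"zmax %.3f"%q[:,2].max(),np.round(r[0]),np.round(r[1]),round(r[2],1))
E
```

```text
time: 41.27
tool_pos: [0.5904, -0.2862, 0.0315]
tcp_rot: [1.17, 1.233, -1.17]
wrist_force: [-0.3, -0.3, -0.1]
width: 0.456
time: 41.93
tool_pos: [0.592, -0.2871, 0.1849]
tcp_rot: [1.171, 1.227, -1.168]
wrist_force: [0.7, -1.0, 0.5]
width: 0.45
time: 42.6
tool_pos: [0.5902, -0.1316, 0.18]
tcp_rot: [1.17, 1.233, -1.17]
wrist_force: [-0.2, 0.4, 0.1]
width: 0.452
t 42.6 tcp [ 590.2 -131.6  180. ] jaw 3.0 F [-0.16727512  0.38304467  0.07188135]
[532.  47.] [ 475    0  116   95 8577] zmed 0.0177 [761.6  -8.7] [91.2 60.1] 13.4
[487. 207.] [458 181 107  86 956] zmed 0.0179 [ 756.3 -147.2] [119.1  60.1] 49.1
[533. 239.] [ 475  193   88   72 1214] zmed 0.0179 [ 803.2 -185.9] [102.4  51.8] 50.1
[134. 293.] [  89  268   86   91 3224] zmed 0.0241 [ 399.6 -292.5] [ 77.4 110.1] 3.2
[210. 287.] [ 181  269   67   50 1955] zmed 0.0240 [ 486.5 -261.4] [65.6 54.6] 3.0
[313. 311.] [ 277  270   72   91 4783] zmed 0.0240 [ 589.4 -285.4] [ 76.1 111.5] 3.0
scene [241. 172.] [105. 175.  83.] zmax 0.058 [ 267. -371.] [46. 74.] 13.3
scene [430. 196.] [194. 235. 251.] zmax 0.022 [489. 316.] [169. 339.] 89.3
scen
[... 412 characters left out ...]
x 0.043 [ 780. -164.] [92. 86.] 3.6
side [312. 140.] [ 85. 192. 210.] zmax 0.060 [ 534. -489.] [110.  80.] 28.8
side [354. 139.] [ 82. 145.  68.] zmax 0.060 [ 363. -486.] [ 85. 119.] 78.6
side [381. 156.] [ 92. 157.  73.] zmax 0.056 [ 268. -372.] [36. 85.] 1.8
side [320. 172.] [141. 139. 141.] zmax 0.066 [ 493. -291.] [330. 174.] 3.1
side [232. 193.] [158. 168. 172.] zmax 0.047 [ 778. -165.] [86. 95.] 4.0
side [229. 230.] [185. 189. 190.] zmax 0.024 [761.  -8.] [92. 65.] 11.9
side [212. 267.] [ 67. 102. 139.] zmax 0.046 [776. 140.] [110.  54.] 27.6
side [320. 330.] [180. 220. 236.] zmax 0.023 [487. 314.] [165. 330.] 89.8
side [421. 347.] [ 79. 183. 201.] zmax 0.024 [257. 357.] [46. 14.] 89.8
```

View pics/w10.png

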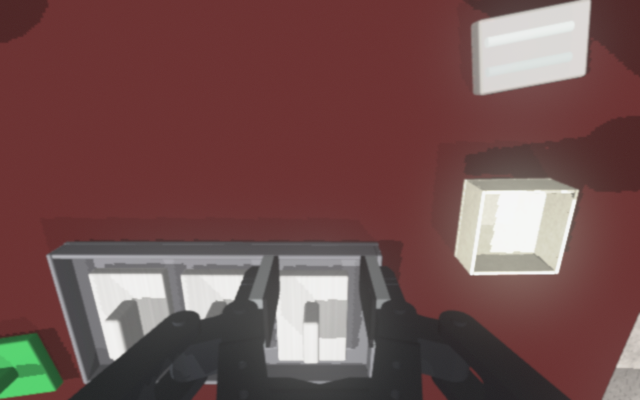

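View pics/side9.png

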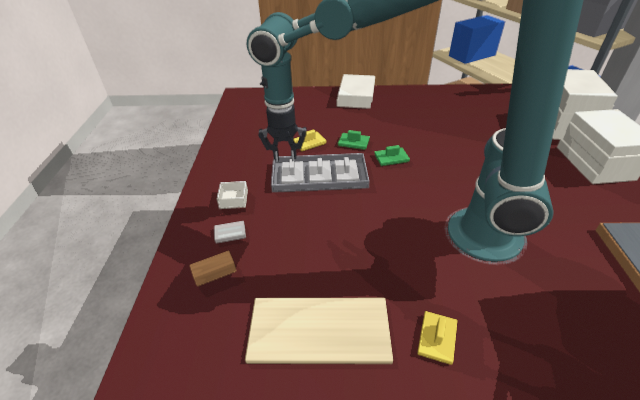

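All three weights stand upright in the tray, at (291,170), (319,170) and (346,168) in the side view, with plates at 24 mm. The board is empty, the bystanders and look-alikes are where they were, and the gripper is clear. Handing in.

```bash
python3 -c "
from workcell import *
print(finish_job(), read_state()['time'])"
```

```text
the job is handed in; nothing more can be done
the job is handed in; nothing more can be done
```

All three weights rocked when pressed, so all three now stand in the repair tray on their own feet and the plywood board is empty. I handed the job in at about 43 s of the 72 s allowed; no verdict was reported.

| Weight (my labels) | Worn end | Other end | Dip |
|---|---|---|---|
| A | reached about 17.0 mm at 10.5 N | stiff at 18.8 mm at 5.6 N | about 1.6–1.7 mm |
| B | reached about 17.1 mm at 8.2 N | stiff at 18.8 mm at 5.0 N | about 1.6–1.7 mm |
| C | reached about 16.9 mm at 11.5 N | stiff at 18.9 mm at 5.3 N | about 1.75 mm |

- **Confidence in the sorting:** all three dips are close to the 1.6 mm limit, good to about ±0.2 mm. Even at the low end they stay well above 0.8 mm, so the tray is acceptable for each.
- **Slips along the way:** A came up about 9 mm short on the carry because the move was clipped. I corrected it before setting it down.
- **Last checks:** the three plates measured 24 mm high, meaning they stand level on the 5 mm tray floor. They sit within about 2 mm of their slots. The bystanders and look-alikes measured within a few millimetres of their starting positions, about what the cameras can resolve. The gripper was open and clear of everything.

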